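# Splined shaft under the sprung hold-down arm

## Task

Mount the splined shaft in the hold-down fixture so that its splines can be dressed. Swing the sprung hold-down arm right back until it stays open by itself, lay the shaft in the two V-saddles (do not drop it) with its thick splined end up against the end stop, then push the arm over again so that its spring brings the pad down on the shaft and holds it. Leave the file, the cup brush, the oil can and the hammer where they are.

Things in the scene. Friction and masses are not known exactly. Their poses are not given: they have to be found in the camera images.
- fixture: Fixture fixed to the bench: dark grey base plate 215 x 90 x 12 mm with two steel V-saddles, an end stop plate and a clevis with the hold-down arm. Origin: underside of the plate, near its middle. x runs along the shaft's place from the end stop to the open end, y across, z up. End stop: plate 52 mm wide, 68 mm high, face at x = -42 mm looking to +x.
- seat (a point): Where the centre of the shaft's thick end face belongs: on the stop face, at (-42, 0, 52) mm on the fixture, on the axis of a shaft seated in both Vs. The seated shaft runs from here along the fixture's +x.
- saddles (a point): Point on the base plate's top midway between the two saddles, at (8, 0, 12) mm on the fixture. Each saddle is a 90-degree V block 20 mm long in x, 60 mm wide, top 46 mm above the bench, centred 36 mm before and behind this point: 52 mm are clear between them for fingers.
- pivot (a point): Hinge line of the hold-down arm, at (-75, 0, 88) mm on the fixture, parallel to the fixture's y.
- hold_down (a joint): Hold-down arm's angle (rad). 0: down on its own stop, level, pointing to the fixture's +x (the start, no shaft). Grows as it swings up and back to its back stop at 1.66; about 0.08 with the pad on a seated shaft. Over-centre springs: below 0.8 they pull it down, beyond it back, where it stays. Takes about 12 N at the handle either way, more if fast; past the middle it swings on by itself in a second.
- handle (a point): Middle of the arm's black round cross-bar handle (14 mm thick, 76 mm long, along the fixture's y), 110 mm from the hinge line, its lever 45 degrees above the arm. From the hinge line: at joint 0 it is 78 mm to +x and 78 mm up, at the back stop 84 mm to -x and 71 mm up. Push it from the front or behind with closed fingers, or grip it.
- pad (a point): Lowest point of the rubber pad (24 mm across) at the arm's end, 90 mm along the arm from the hinge line and 25.5 mm below the arm's middle; it bears on the shaft about 57 mm from the end stop. With the arm back, arm and pad stand upright behind the end stop, up to about 195 mm above the bench.
- spline_shaft: Dark splined steel shaft, 136 mm long, about 0.8 kg. Origin: centre of its thick flat end; z runs along it to the thin end. z 0 to 100 mm: splined, 37 mm across; to 123 mm: neck, 28 mm; to 136 mm: nose, 20 mm. Centre of mass z = 59 mm. At the start it lies level in two V blocks, axis 44 mm above the bench; z = 22 to 78 mm is free to grip from above.
- v_block_a: Loose steel V block 60 x 50 x 34 mm (V along its x) under the thick end of the shaft at the start. Origin: centre of its underside.
- v_block_b: The same, under the thin end.
- file_flat: Bystander: flat file with wooden handle, 28 x 310 x 29 mm, lying. Origin: centre of its underside.
- cup_brush: Bystander: wire cup brush, 62 mm across, 58 mm high. Origin: centre of its underside.
- oil_can: Bystander: copper oil can with bent spout, 68 x 96 x 177 mm. Origin: centre of its underside.
- hammer: Bystander: ball-pein hammer, 92 x 296 x 37 mm, lying. Origin: centre of its underside.

How it is judged:
On the way, in this order (a step that is already met when the one before it is completed fails the run):
1. the hold-down arm stands back by itself (beyond 1.4 rad, not touched) (value of joint hold_down above 1.4 rad and contact force between the fingers and hold_down below 0.2 N), for 0.2 s.
2. the shaft lies in both saddles, thick end within 4 mm of the stop, while the arm is back (value of joint hold_down above 1.4 rad and x of spline_shaft in the frame of seat between -0.003 and 0.004 m and distance between spline_shaft and seat below 0.006 m and angle between the z axis of spline_shaft and the x axis of fixture, either way round below 0.05 rad), for 0.2 s.
At the end, for the whole second after the job is handed in: The shaft lies at rest in both saddles, thick end within 4 mm of the end stop, its end's centre within 6 mm of the seat point and its axis within 0.05 rad of the fixture's x, and the arm's pad presses on it with more than 3 N (joint between 0.04 and 0.15) (x of spline_shaft in the frame of seat below 0.004 m and distance between spline_shaft and seat below 0.006 m and angle between the z axis of spline_shaft and the x axis of fixture, either way round below 0.05 rad and contact force between hold_down and spline_shaft above 3 N and value of joint hold_down between 0.04 and 0.15 rad and linear speed of spline_shaft below 0.02 m/s); the robot touches nothing.
It fails at once if the shaft is dropped or thrown (faster than 0.5 m/s while no finger touches it) (linear speed of spline_shaft above 0.5 m/s and contact force between the fingers and spline_shaft below 0.05 N).
It fails at once if the file, cup brush, oil can or hammer is moved by more than 30 mm (distance of any of file_flat, cup_brush, oil_can, hammer from where it was at the start of the episode above 0.03 m).
It also fails if it takes over 70 s, if anything falls off the work surface, if the arm or the gripper's body presses on something with over 40 N, if the wrist force passes 120 N, or if a joint passes its speed limit or range.

## Robot

A 7-joint arm with a two-finger parallel gripper is mounted at the origin on a cart in front of the work surface, level with it; the furniture and walls round the work are solid. World frame = base frame: x ahead of the robot, y to its left, z up, the work surface at z = 0. Lengths are in m, angles in rad, forces in N, time in s.
With the tool pointing down it reaches from about 0.425 to 1.025 m from the base axis. Payload 9.4 kg.
Tool frame: the origin (TCP) lies on the centre line of the jaws, within the pads' length; the fingertips stand 11 mm ahead of it and the grasp point (between the pads) lies 8 mm behind it (manip.tcp_to_tips is the distance from the TCP to the fingertips, in m); z points along the fingers, y is the line along which they close (so a half turn about z gives the same grasp; the last joint's range is limited). The gripper opens to 85 mm and grips with 20 to 120 N. Pads are 22 mm wide; open, the fingers measure 114 mm over their backs; the gripper's body (76 mm by 85 mm) begins 54 mm behind the grasp point. The pads swing forward as they close: fully open they stand 13 mm farther back than shut.
Start: joints at [-1.392, 0.599, -0.003, 1.599, 0.002, 0.943, -0.08], TCP at [0.183, 0.701, 0.242] pointing down, gripper open.
Joint ranges: [-2.57, 2.57], [-0.35, 1.97], [-1.29, 1.29], [0.11, 2.56], [-1.05, 4.19], [0.11, 1.86], [-2.63, 2.63]. Speed limits (rad/s): [2.22, 2.22, 3.01, 3.01, 3.14, 3.14, 3.14].

## Interface

Orientations are given as a rotation vector (axis times angle).
In Python, from bench import manip gives the robot as it stands. Calls block until the motion is done:
- manip.goto(position, orientation): joint-space move of the TCP to a pose.
- manip.move_straight(position, max_speed=0.15, rot=None): straight line of the TCP; rot=None keeps the orientation; max_speed is the mean speed in m/s.
- manip.goto_joints(angles): joint-space move.
- manip.set_gripper(opening, force=None): opening from 0.0 (shut) to 1.0 (fully open); force is the grip in N (None keeps the last); returns when the fingers have stopped.
- manip.pause(seconds).
- manip.ik(position, orientation): joint angles nearest the present ones, or None.
- manip.sense(): the state.
- manip.capture(name): name is "side" or "top" or "wrist"; returns a dict with "image" (384x512x3 uint8, blue, green, red), "depth" (384x512 float32, m along the optical axis (not along the pixel's ray), 0 where there is no reading), "K" (3x3 intrinsics, pixels), "rvec" (rotation vector, rad) and "tvec" (3), from world to camera coordinates, as OpenCV has them; the wrist camera has in their place "mount" (4x4, takes a point from camera to tool coordinates, whose origin is the TCP and whose axes are the flange's). Camera axes: x right, y down, z forward; pixel columns grow to the right and rows downward; lengths in m; the calibration is good to about 2 mm. The wrist camera is an equidistant fisheye: a pixel r from the principal point sees the ray r / f radians off the axis. A picture is of the moment at which its call begins: read the wrist's pose just before it.
A pose or a line that the arm cannot do raises manip.Unreachable and nothing moves.
- manip.sign_off(): hands the job in; it is judged then, once.
The state is a dict: "time": time; "joint_pos": joint angles; "qd": joint speeds; "tau": joint torques, N m; "ee_pos": TCP position; "eef_rot": TCP orientation; "ft_force": force on the tool from outside, world axes, zero at the start; "torque": the same for the moment, N m; "gripper_width": opening from 0.0 (shut) to 1.0 (fully open); "grasp_force": force on a finger pad.
Only numpy, scipy, OpenCV 4.12 (cv2) and the standard library are available. Lean on these libraries where they do the work, as an engineer would, in place of code of your own. Each camera call takes 0.05 s, during which the arm holds its last target. There are 200 camera calls.

## Working session

There is one attempt and no reset: what is moved stays moved. The work goes in short steps, each a Python script; the robot and the scene stay as the last script left them, time stands still between calls to the robot, and variables do not carry over. Pictures are saved under pics/ and viewed, at most 10 in all, crops included, and the job is handed in when it is done.

```bash
mkdir -p pics; cat > h.py <<'E'
import numpy as np,cv2
from bench import manip
def cap(n):
    c=manip.capture(n); np.savez(f'{n}.npz',**c); return c
def cloud(c):
    d=c['depth'];v,u=np.mgrid[:d.shape[0],:d.shape[1]];K=c['K']
    p=np.stack([(u-K[0,2])/K[0,0]*d,(v-K[1,2])/K[1,1]*d,d],-1)
    R=cv2.Rodrigues(np.array(c['rvec'],float))[0]
    w=(p-np.array(c['tvec']).ravel())@R; w[d==0]=np.nan; return w
E
python3 - <<'E'
from h import *
s=manip.sense();print(s)
for n in('top','side'):
    c=cap(n);cv2.imwrite(f'pics/{n}0.png',c['image'])
    print(n,-cv2.Rodrigues(c['rvec'])[0].T@np.ravel(c['tvec']))
E
```

```text
{'time': 0.0, 'joint_pos': array([-1.39170938,  0.60011782, -0.00254351,  1.60009272,  0.00179193,
        0.94293667, -0.07978184]), 'qd': array([-0.00064347,  0.00072915,  0.00101268, -0.00012501, -0.00036029,
        0.00045736, -0.00044102]), 'tau': array([-5.36079078e-04, -7.76475120e+01,  1.56503543e+00, -2.58003098e+01,
        1.22907618e-02,  9.21642029e-03,  1.57557572e-06]), 'ee_pos': array([0.18332909, 0.70097807, 0.2414355 ]), 'eef_rot': array([-4.00574370e-01, -3.11588608e+00,  2.43639266e-03]), 'ft_force': array([ 0.13288757, -0.03729575, -0.42302839]), 'torque': array([-0.03294917, -0.00332291,  0.05860787]), 'grasp_force': 0.0, 'gripper_width': 0.9994099456090628}
top [0.33928804 0.02497283 1.27099544]
side [ 0.28990023 -1.07140521  0.55608373]
```

View pics/top0.png

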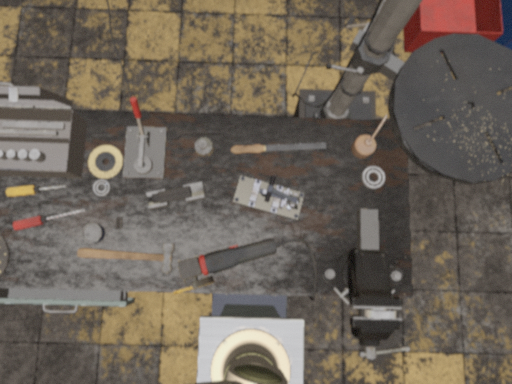

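View pics/side0.png

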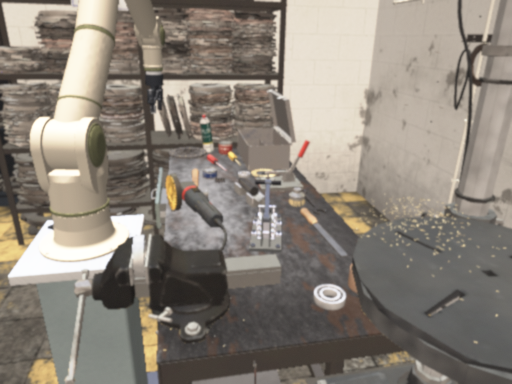

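The top view shows the fixture near pixel (268,196) and the shaft on its V blocks near (175,195). The hammer is near (130,255), the file near (280,148), the brush near (204,146) and the oil can near (368,143). Next I'll measure them.

```bash
python3 - <<'E'
from h import *
c=dict(np.load('top.npz'));w=cloud(c);im=c['image']
a=cv2.resize(im[165:230,135:315],None,fx=4.4,fy=4.4,interpolation=cv2.INTER_CUBIC)
z=w[165:230,135:315,2];zi=cv2.applyColorMap(np.uint8(np.clip(np.nan_to_num(z)/0.2,0,1)*255),cv2.COLORMAP_JET)
b=cv2.resize(zi,None,fx=4.4,fy=4.4,interpolation=cv2.INTER_NEAREST)
cv2.imwrite('pics/crop0.png',np.vstack([a,b]))
def box(n,u0,u1,v0,v1,zmin,zmax=.5):
    p=w[v0:v1,u0:u1].reshape(-1,3);p=p[(p[:,2]>zmin)&(p[:,2]<zmax)]
    r=cv2.minAreaRect(np.float32(p[:,:2]));print(n,len(p),r,'z',np.percentile(p[:,2],[5,50,95]))
box('fix plate+',225,312,165,228,.006)
box('fix high',225,312,165,228,.055)
box('shaft',140,212,170,222,.05);box('shaft+blocks',140,212,170,222,.02)
box('oil',345,392,110,160,.02);box('brush',190,218,132,160,.02);box('file',225,330,138,156,.006);box('hammer',70,178,235,275,.01)
print(w[196,268],w[200,100],np.nanmedian(w[180:220,320:345,2]))
E
```

```text
fix plate+ 1931 ((0.5412313938140869, -0.045387402176856995), (0.1746419370174408, 0.2636065185070038), 0.4997116029262543) z [0.00798964 0.0154095  0.1696065 ]
fix high 516 ((0.508864164352417, -0.07195116579532623), (0.12461274117231369, 0.07411909848451614), 63.765811920166016) z [0.06669845 0.10721106 0.17295835]
shaft 404 ((0.5144249200820923, 0.26403674483299255), (0.0356055311858654, 0.13513129949569702), 14.188628196716309) z [0.05118069 0.05704098 0.06248197]
shaft+blocks 895 ((0.5546883940696716, 0.26203078031539917), (0.1271207332611084, 0.1887464076280594), 13.31176471710205) z [0.02244181 0.04701127 0.06158742]
oil 518 ((0.7109387516975403, -0.36544257402420044), (0.06739583611488342, 0.11679276078939438), 41.30534744262695) z [0.02958124 0.06445144 0.16675456]
brush 250 ((0.6794844269752502, 0.16664259135723114), (0.05521417409181595, 0.053309135138988495), 0.8448580503463745) z [0.0309941  0.04112327 0.05884696]
file 646 ((0.6934065818786621, -0.06855030357837677), (0.05748859792947769, 0.3219919502735138), 1.8360124826431274) z [0.01148815 0.01831994 0.02770438]
hammer 1121 ((0.3361395299434662, 0.3909429907798767), (0.29281777143478394, 0.09081108123064041), 84.44052124023438) z [0.01782629 0.02610015 0.03501428]
[ 0.50406416 -0.03590835  0.17043065] [ 0.50089546  0.49263364 -0.00279439] -0.00012003195870106801
```

View pics/crop0.png

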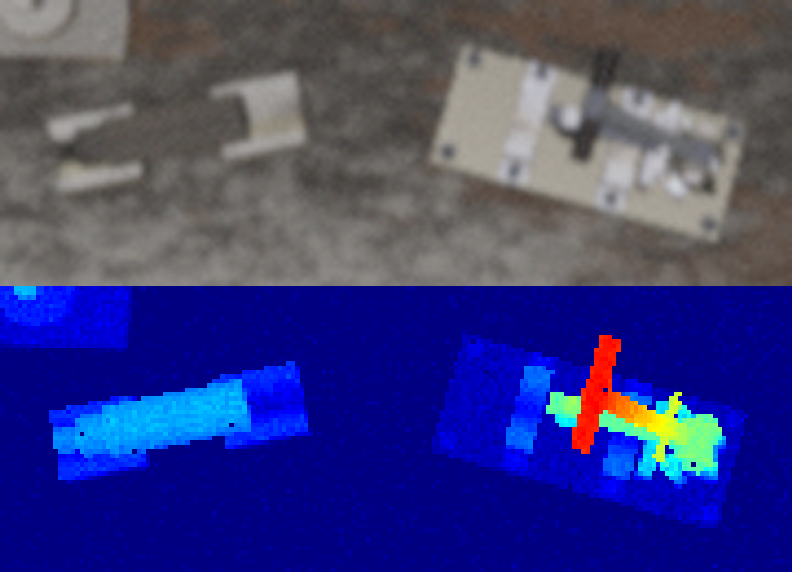

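The crop shows the shaft with its thin end at the left (~60,150) and thick end at the right (~245,115). The end stop and clevis sit at the right (~660,150). The open end of the fixture is at the left, and the handle bar is at (595,100). I'll fit both frames.

```bash
cat > fit.py <<'E'
from h import *
c=dict(np.load('top.npz'));w=cloud(c)
def pts(u0,u1,v0,v1,z0,z1):
    p=w[v0:v1,u0:u1].reshape(-1,3);return p[(p[:,2]>z0)&(p[:,2]<z1)]
pl=pts(225,312,165,228,.006,.019)
# biggest cluster
r=cv2.minAreaRect(np.float32(pl[:,:2]));box=cv2.boxPoints(r)
e=[box[1]-box[0],box[2]-box[1]];l=max(e,key=np.linalg.norm);ang=np.arctan2(l[1],l[0])
fx=l/np.linalg.norm(l); fx=fx if fx[1]>0 else -fx; fy=np.array([-fx[1],fx[0]])
print('plate',r,'fx deg',np.degrees(np.arctan2(fx[1],fx[0])))
h=pts(225,312,165,228,.16,.185);hr=cv2.fitLine(np.float32(h[:,:2]),cv2.DIST_L2,0,.01,.01).ravel()
print('handle',h.mean(0),len(h),'dir deg (want fx+-90)',np.degrees(np.arctan2(hr[1],hr[0])))
C=np.array(r[0])
q=(pts(225,312,165,228,-.01,.3));L=np.c_[(q[:,:2]-C)@fx,(q[:,:2]-C)@fy,q[:,2]]
s=L[(L[:,2]>.03)&(L[:,2]<.055)&(L[:,0]>.01)]
print('saddle+ x rng',np.percentile(s[:,0],[2,50,98]),'y',np.percentile(s[:,1],[1,50,99]),len(s))
hl=np.c_[(h[:,:2]-C)@fx,(h[:,:2]-C)@fy];print('handle local',(hl.max(0)+hl.min(0))/2,hl.min(0),hl.max(0))
p=pts(140,212,170,222,.05,.08);t=p[p[:,2]>.056]
d=cv2.fitLine(np.float32(t[:,:2]),cv2.DIST_L2,0,.001,.001).ravel();u=d[:2]*np.sign(d[1]);m=d[2:]
a=(p[:,:2]-m)@u;b=(p[:,:2]-m)@np.array([-u[1],u[0]])
print('shaft dir deg',np.degrees(np.arctan2(u[1],u[0])),'along',a.min(),a.max(),'across',b.min(),b.max(),'ztop',np.percentile(t[:,2],95))
hist,ed=np.histogram((t[:,:2]-m)@u,20);print(hist,'thick start',m+u*np.percentile(a,.5), 'm',m)
nb=pts(140,212,170,222,.04,.08);
for k in np.arange(a.min(),a.max(),.01):
    i=(a>k)&(a<k+.01);print(round(k,3),round(np.percentile(p[i,2],90),4),round(b[i].min(),4),round(b[i].max(),4))
E
python3 fit.py
```

```text
plate ((0.5412313938140869, -0.045387402176856995), (0.1746419370174408, 0.2636065185070038), 0.4997116029262543) fx deg 90.49972
handle [ 0.52443535 -0.04107651  0.17044792] 145 dir deg (want fx+-90) -13.854994
saddle+ x rng [0.03121469 0.04375389 0.05850688] y [-0.02226568  0.00129221  0.03674413] 108
handle local [0.00428888 0.01637973] [-0.0096014  -0.02099209] [0.01817916 0.05375155]
shaft dir deg 102.49033 along -0.05342750320413529 0.08189625037023687 across -0.01787062483474509 0.018171817161700944 ztop 0.06309522441539936
[14 12 15 15 15 13 11 16 12 12 13 14 15 13 11 15 11  6  4  5] thick start [0.52935286 0.19818373] m [0.51787347 0.25000525]
-0.053 0.0626 -0.0175 0.0146
-0.043 0.0619 -0.0169 0.0146
-0.033 0.0622 -0.0156 0.0165
-0.023 0.0622 -0.014 0.0154
-0.013 0.0613 -0.0164 0.016
-0.003 0.0606 -0.0179 0.0173
0.007 0.0623 -0.0167 0.0182
0.017 0.0604 -0.0174 0.0157
0.027 0.0611 -0.0166 0.0178
0.037 0.0621 -0.0162 0.0167
0.047 0.0585 -0.011 0.0112
0.057 0.0581 -0.0103 0.0121
0.067 0.0533 -0.0064 0.0081
0.077 0.0538 -0.0042 0.0054
```

```bash
sed -i "s/^pl=.*/M=np.zeros(w.shape[:2],np.uint8);M[165:228,225:312]=(w[165:228,225:312,2]>.007);n,lab,st,_=cv2.connectedComponentsWithStats(cv2.morphologyEx(M,cv2.MORPH_OPEN,np.ones((3,3),np.uint8)));k=1+st[1:,4].argmax();pl=w[lab==k];pl=pl[pl[:,2]<.019]/" fit.py; python3 fit.py | head -4
python3 - <<'E'
from h import *
s=manip.sense();c=manip.capture('wrist');print(c['mount'])
E
```

```text
plate ((0.5236043334007263, -0.046212852001190186), (0.21522404253482819, 0.09080569446086884), 76.0521240234375) fx deg 76.052124
handle [ 0.52443535 -0.04107651  0.17044792] 145 dir deg (want fx+-90) -13.854994
saddle+ x rng [0.03702364 0.04622433 0.05619557] y [-0.02838966 -0.005533    0.03008001] 108
handle local [0.00283927 0.0003816 ] [-0.00819491 -0.0369772 ] [0.01387345 0.03774041]
[[-3.65477168e-04 -9.63037268e-01 -2.69367940e-01  6.77685594e-02]
 [ 9.99998554e-01  9.54618047e-05 -1.69808595e-03  1.13033418e-03]
 [ 1.66103441e-03 -2.69368171e-01  9.63035840e-01 -1.31053499e-01]
 [ 0.00000000e+00  0.00000000e+00  0.00000000e+00  1.00000000e+00]]
```

```bash
cat >> h.py <<'E'
from scipy.spatial.transform import Rotation as Ro
A=np.radians(76.05);fx=np.array([np.cos(A),np.sin(A),0]);fy=np.array([-fx[1],fx[0],0]);ez=np.array([0,0,1.])
O=np.array([.5236,-.0462,0])+.002*fx
def F(x,y,z): return O+fx*x+fy*y+ez*z
def rot(yv): # tool z down, y along yv; pick the half turn nearer the present joints
    q0=manip.sense()
    best=None
    for s in(1,-1):
        y=s*np.array(yv);R=Ro.from_matrix(np.c_[np.cross(y,-ez),y,-ez]).as_rotvec()
        d=(Ro.from_rotvec(q0['eef_rot']).inv()*Ro.from_rotvec(R)).magnitude()
        if best is None or d<best[0]: best=(d,R)
    return best[1]
def hc(th): return -.075+.11*np.cos(th+np.pi/4),.088+.11*np.sin(th+np.pi/4)
def st(n=''):
    s=manip.sense();print(n,round(s['time'],2),'p',s['ee_pos'].round(4),'f',s['ft_force'].round(1),'g',round(s['gripper_width'],3),s['grasp_force'] and round(float(s['grasp_force']),1));return s
def path(P,v,blow=0):
    for p in P: manip.move_straight(p,max_speed=v)
E
python3 - <<'E'
from h import *
p=manip.sense()['ee_pos'];manip.move_straight(p+[0,0,.15],max_speed=.3)
R=rot(fy);manip.set_gripper(0.0)
manip.goto(F(.05,0,.33),R);st('above')
x,z=hc(0);manip.move_straight(F(x+.045,0,z-.003),max_speed=.2);st('down')
manip.move_straight(F(x+.019,0,z-.003),max_speed=.06);st('near')
E
```

```text
above 4.33 p [0.5364 0.0052 0.3299] f [-0.3  0.4 -0.3] g -0.002 0.0
down 5.31 p [0.5361 0.002  0.1635] f [-0.4  0.1 -0.5] g -0.001 0.0
near 5.89 p [ 0.53   -0.0212  0.1634] f [ 2.5 10.9  3.3] g -0.003 5.4
```

```bash
python3 - <<'E'
from h import *
for th in (.2,.4,.6,.75,.9):
    x,z=hc(th);manip.move_straight(F(x+.019,0,z-.003),max_speed=.08);st(th)
p=manip.sense()['ee_pos'];manip.move_straight(p+[0,0,.08],max_speed=.3);st('up')
manip.pause(.8)
manip.move_straight(F(.06,0,.30),max_speed=.3)
c=cap('top');w=cloud(c)
q=w[160:235,225:340].reshape(-1,3);q=q[(q[:,2]>.13)&(q[:,2]<.22)]
L=np.c_[(q-O)@fx,(q-O)@fy,q[:,2]];print(len(q),L.min(0),L.max(0));h=L[L[:,0]<-.13];print('handle',h.mean(0),h.min(0),h.max(0))
cv2.imwrite('pics/top1.png',cv2.resize(c['image'][130:260,130:350],None,fx=3,fy=3))
E
```

```text
0.2 6.32 p [ 0.5261 -0.0369  0.1779] f [ 1.5 13.7  9.3] g 0.001 7.3
0.4 6.74 p [ 0.5214 -0.0579  0.188 ] f [1.5 6.9 5. ] g -0.001 3.5
0.6 7.17 p [ 0.5156 -0.0793  0.1935] f [1.9 2.1 1.9] g -0.001 1.2
0.75 7.53 p [ 0.5111 -0.0952  0.1947] f [-0.4 -1.   0.4] g 0.002 0.1
0.9 7.88 p [ 0.5073 -0.1113  0.1942] f [ 0.1 -0.9  0.4] g 0.001 0.0
up 8.3 p [ 0.5078 -0.1109  0.2751] f [ 0.4  1.2 -1.1] g 0.002 0.0
310 [-0.16563698 -0.03756953  0.13045037] [-0.0564739   0.03849817  0.19821517]
handle [-0.15399438  0.00115591  0.1608455 ] [-0.16563698 -0.03756953  0.13665698] [-0.13123476  0.03849817  0.17012124]
```

View pics/top1.png

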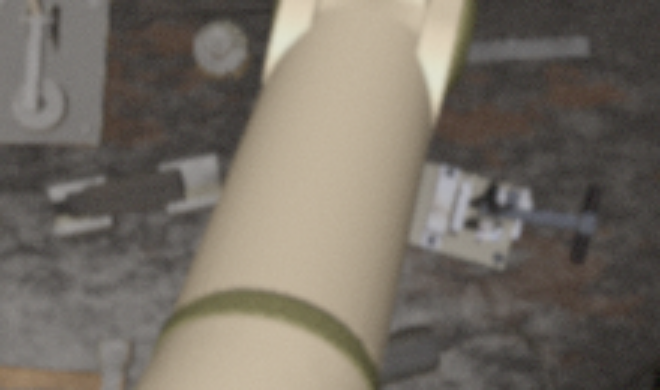

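The arm stands back, with the handle near crop pixel (587,223), measured at fixture x ≈ -0.159. The shaft is undisturbed at (130,192). Now for the grasp.

```bash
cat >> h.py <<'E'
B=np.radians(102.5);u=np.array([np.cos(B),np.sin(B),0]);n=np.array([-u[1],u[0],0]);T=np.array([.5293,.1982,0])
E
python3 - <<'E'
from h import *
manip.set_gripper(1.0,60)
R=rot(n);g=T+u*.054
manip.goto(g+ez*.20,R);st()
manip.move_straight(g+ez*.036,max_speed=.15);st('down')
manip.set_gripper(0.0,70);s=st('grip')
manip.move_straight(g+ez*.07,max_speed=.06);st('lift')
manip.move_straight(g+ez*.16,max_speed=.15);st('lift')
c=cap('side');cv2.imwrite('pics/side1.png',cv2.resize(c['image'][130:290,140:380],None,fx=3,fy=3))
E
```

```text
11.53 p [0.5185 0.249  0.2007] f [-0.6  0.4  0.2] g 1.0 0.0
down 12.78 p [0.5181 0.251  0.0367] f [0.4 0.  0.6] g 0.999 0.0
grip 13.29 p [0.5193 0.2515 0.0371] f [2.  0.7 7.6] g 0.411 68.9
lift 14.01 p [0.5174 0.251  0.07  ] f [ 0.1  0.3 -8.6] g 0.412 70.5
lift 14.76 p [0.517  0.2509 0.1593] f [ 0.1  0.7 -7.5] g 0.413 70.6
```

View pics/side1.png

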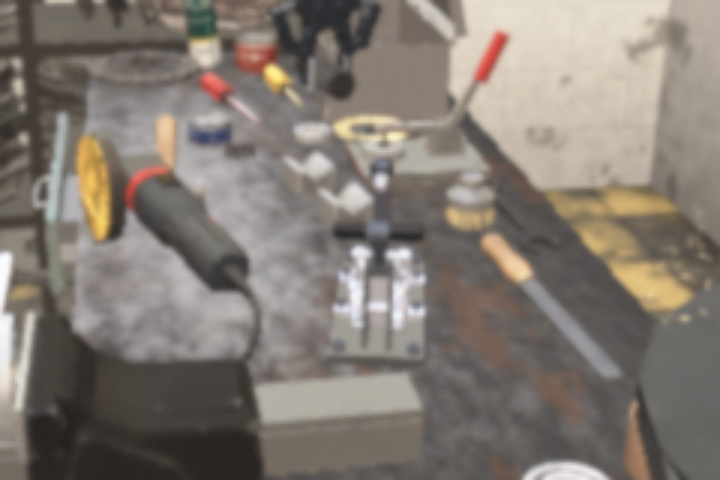

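The shaft is held level in the gripper at crop (340,80), the V blocks are still at (310,165) and (345,195), and the arm is back at (378,200). Next I carry it over and lower it.

```bash
python3 - <<'E'
from h import *
R=rot(fy)
manip.goto(F(.08,0,.15),R);st('side')
manip.move_straight(F(.016,0,.085),max_speed=.12);st('above')
manip.move_straight(F(.016,0,.052),max_speed=.06);z0=st('low')['ft_force'][2]
z=.052
while z>.041:
    z-=.001;manip.move_straight(F(.016,0,z),max_speed=.03);s=manip.sense()
    print(round(z,4),s['ee_pos'][2].round(4),s['ft_force'].round(1))
    if s['ft_force'][2]>z0+5: break
c=cap('top');w=cloud(c)
cv2.imwrite('pics/top2.png',cv2.resize(c['image'][130:260,200:350],None,fx=4,fy=4))
E
```

```text
side 15.69 p [0.5432 0.0331 0.1495] f [ 0.4  0.6 -8.1] g 0.411 70.6
above 16.6 p [ 0.5284 -0.0281  0.0852] f [ 0.3  0.8 -7.1] g 0.414 70.6
low 17.3 p [ 0.5279 -0.029   0.0519] f [-0.1 -1.  -7. ] g 0.41 70.6
0.051 0.0512 [ 0.5 -0.3 -7.7]
0.05 0.05 [-0.1  0.2 -8.1]
0.049 0.0489 [ 0.7  0.2 -8.6]
0.048 0.0479 [-0.6  0.1 -8.1]
0.047 0.0469 [ 0.8 -0.8 -8. ]
0.046 0.0462 [ 0.8 -0.4 -5.2]
0.045 0.0458 [0.5 0.4 4.4]
```

View pics/top2.png

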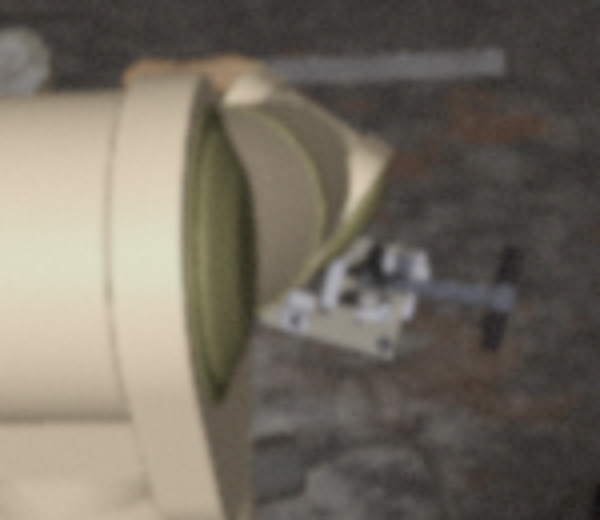

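The arm hides the shaft. The hold-down arm is still back, with its handle at (500,300). The shaft touched the Vs at the expected height, so I'll slide it to the stop by feel.

```bash
python3 - <<'E'
from h import *
x=.016
f0=None
while x>.004:
    x-=.001;manip.move_straight(F(x,0,.0455),max_speed=.03);s=manip.sense();f=s['ft_force']@fx
    print(round(x,4),((s['ee_pos']-O)@fx).round(4),f.round(1),s['ft_force'][2].round(1))
    if f>13: break
E
```

```text
0.015 0.0154 2.9 3.8
0.014 0.0149 5.4 4.0
0.013 0.0144 6.6 4.3
0.012 0.0136 8.0 5.0
0.011 0.0132 9.2 4.4
0.01 0.0132 12.7 4.3
0.009 0.0132 17.0 4.4
```

```bash
python3 - <<'E'
from h import *
manip.set_gripper(.62);st('rel')
manip.set_gripper(1.0);st('rel')
p=manip.sense()['ee_pos']; manip.move_straight(p+[0,0,.12],max_speed=.15)
R=rot(fy);manip.goto(F(.02,0,.36),R);manip.move_straight(F(.10,.0,.40),max_speed=.3)
s=manip.sense();c=cap('wrist');np.savez('wpose.npz',p=s['ee_pos'],r=s['eef_rot'])
cv2.imwrite('pics/w1.png',c['image']);st()
# expected pixels of the seat etc.
M=c['mount'];Rw=Ro.from_rotvec(s['eef_rot']).as_matrix()
for nm,q in dict(stopL=F(-.042,.026,.068),stopR=F(-.042,-.026,.068),seattop=F(-.042,0,.0705),neck=F(.058,0,.0705),nose=F(.094,0,.062)).items():
    t=Rw.T@(q-s['ee_pos']);k=M[:3,:3].T@(t-M[:3,3]);r=np.hypot(*k[:2]);a=np.arctan2(r,k[2])*c['K'][0,0]
    print(nm,c['K'][0,2]+a*k[0]/r,c['K'][1,2]+a*k[1]/r)
E
```

```text
rel 21.17 p [ 0.5257 -0.0362  0.0454] f [-0.1  0.  -0.2] g 0.623 0.0
rel 21.59 p [ 0.5262 -0.0356  0.0455] f [-0.4  0.  -0. ] g 0.999 0.0
 23.84 p [0.5476 0.0525 0.3983] f [-0.3 -0.4  0.3] g 0.998 0.0
stopL 239.0276972363449 240.1895587720265
stopR 269.5677024007276 240.25499849116838
seattop 254.2958139015304 240.87810504813646
neck 254.412693765348 183.40680287736575
nose 254.45849911039434 160.1550630841595
```

View pics/w1.png

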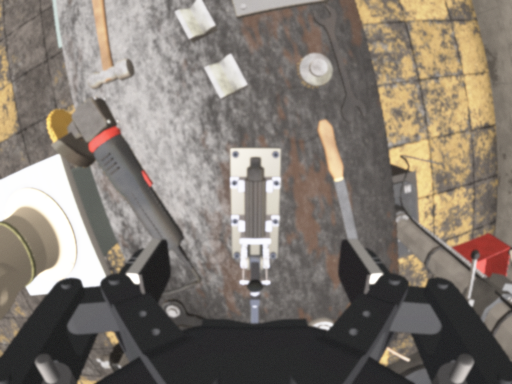

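The shaft lies in both saddles: nose tip at (256,157), neck step near (256,181), thick end at the stop near (255,239), all close to the predicted pixels. I'll go behind the handle and check numerically with the top camera before closing.

```bash
python3 - <<'E'
from h import *
manip.set_gripper(0.0);R=rot(fy)
manip.goto(F(-.21,0,.36),R);st()
c=cap('top');w=cloud(c);q=w.reshape(-1,3);q=q[~np.isnan(q[:,0])]
L=np.c_[(q-O)@fx,(q-O)@fy,q[:,2]]
k=L[(abs(L[:,1])<.019)&(L[:,2]>.05)&(L[:,2]<.08)&(L[:,0]>-.04)&(L[:,0]<.12)]
print(len(k),'x',k[:,0].min(),k[:,0].max())
for a in np.arange(-.04,.11,.01):
    i=k[(k[:,0]>a)&(k[:,0]<=a+.01)]
    if len(i):print(round(a,3),len(i),np.percentile(i[:,2],90).round(4),((i[:,1].min()+i[:,1].max())/2).round(4))
cv2.imwrite('pics/top3.png',cv2.resize(c['image'][130:260,200:350],None,fx=4,fy=4))
E
```

```text
25.8 p [ 0.4743 -0.2469  0.36  ] f [-0.1  0.9 -0.6] g -0.001 0.0
471 x -0.03999432519939289 0.09477105001707539
-0.04 41 0.0707 0.0011
-0.03 38 0.0698 -0.0003
-0.02 40 0.0699 0.0003
-0.01 38 0.0702 0.0009
0.0 38 0.0701 -0.0001
0.01 37 0.0706 0.001
0.02 38 0.0701 0.0004
0.03 38 0.0708 0.0009
0.04 38 0.0699 0.001
0.05 39 0.0699 0.0007
0.06 31 0.0673 0.0
0.07 27 0.0671 0.0015
0.08 18 0.063 0.0004
0.09 10 0.0648 0.0008
```

View pics/top3.png

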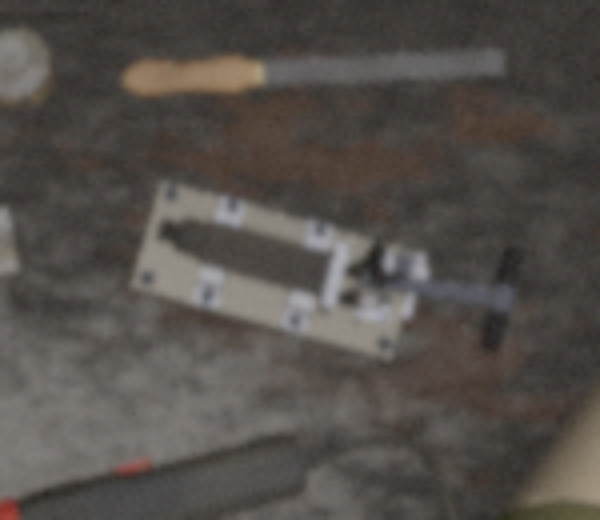

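The picture shows the shaft seated against the stop at (330,272). The numbers agree: nose at x = 0.095 and top at 0.070, both as expected. Now I'll push the handle over from behind.

```bash
python3 - <<'E'
from h import *
x,z=hc(1.66);manip.move_straight(F(x-.045,0,z-.003),max_speed=.2);st('down')
for th in (1.66,1.45,1.25,1.05,.9,.8,.68):
    x,z=hc(th);manip.move_straight(F(x-.019,0,z-.003),max_speed=.07);st(th)
p=manip.sense()['ee_pos'];manip.move_straight(p+[0,0,.08],max_speed=.3)
manip.goto(F(-.21,0,.36),rot(fy));manip.pause(1.0)
c=cap('top');w=cloud(c);q=w.reshape(-1,3);q=q[~np.isnan(q[:,0])]
L=np.c_[(q-O)@fx,(q-O)@fy,q[:,2]]
k=L[(abs(L[:,1])<.019)&(L[:,2]>.05)&(L[:,2]<.08)&(L[:,0]>.04)&(L[:,0]<.12)];print('nose',k[:,0].max())
h=L[(abs(L[:,1])<.04)&(L[:,2]>.15)&(L[:,2]<.22)&(L[:,0]>-.1)&(L[:,0]<.1)];i=h[abs(h[:,1])>.015];print('handle',len(i),i.mean(0),i.min(0),i.max(0),'exp',hc(.08))
cv2.imwrite('pics/top4.png',cv2.resize(c['image'][110:280,140:400],None,fx=3,fy=3))
st()
E
```

```text
down 27.02 p [ 0.4753 -0.2429  0.1563] f [-0.2 -0.   0.6] g -0.0 0.0
1.66 27.55 p [ 0.4813 -0.2169  0.1557] f [ 0.   0.2 -0.8] g 0.002 0.0
1.45 28.03 p [ 0.4843 -0.2032  0.1721] f [-2.9 -7.4 -2.2] g -0.002 3.7
1.25 28.5 p [ 0.4892 -0.187   0.1848] f [ -4.3 -10.3   8.3] g -0.0 5.9
1.05 28.97 p [ 0.4949 -0.1647  0.1919] f [ 0.3 -5.4  4.2] g 0.001 2.4
0.9 29.35 p [ 0.4983 -0.1473  0.1942] f [-0.3 -1.4  0.3] g 0.0 0.5
0.8 29.66 p [ 0.5008 -0.1364  0.1947] f [-0.1  0.4 -0. ] g -0.001 0.0
0.68 30.0 p [ 0.5043 -0.1235  0.1942] f [ 0.1 -0.6 -0.3] g -0.003 0.0
nose 0.09490615261005815
handle 79 [-0.00208438  0.00097606  0.176819  ] [-0.00921861 -0.03686271  0.16732279] [0.00451399 0.03831262 0.18260973] exp (np.float64(-0.003682927359686075), np.float64(0.17174888148516484))
 32.13 p [ 0.4735 -0.248   0.36  ] f [ 0.9  0.1 -0.4] g 0.002 0.0
```

View pics/top4.png

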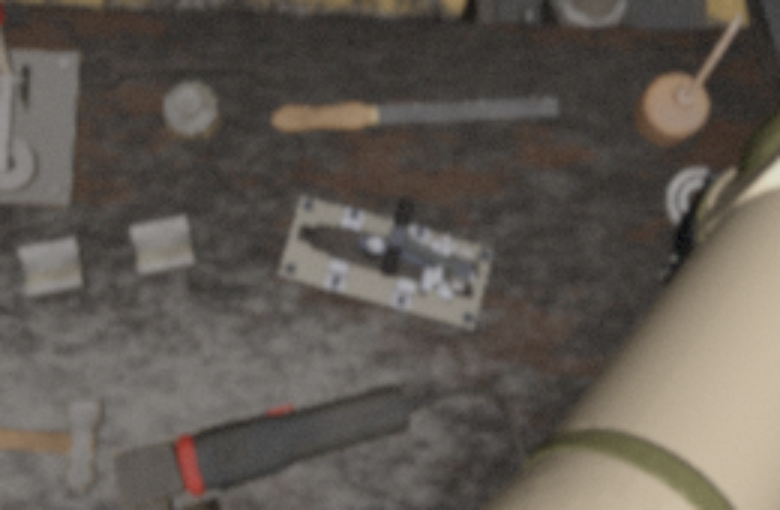

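The arm is down, with the handle at (400,235) measured at about joint 0.08. The shaft has not moved, and the file, brush, oil can and hammer are where they were.

```bash
python3 -c "
from bench import manip
print(manip.sign_off())"
```

```text
the job is handed in; nothing more can be done
None
```

The shaft is seated in both saddles against the end stop, and the hold-down arm is closed on it at about 0.08 rad. The pad's force on the shaft wasn't measured. I handed the job in at about 32 s of the 70 s allowed, and the judge's result was not shown.

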